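Unhook the printed plate from the rod rack

ROBOT

A 7-joint arm with a two-finger parallel gripper is mounted at the origin on the work surface. World frame = base frame: x ahead of the robot, y to its left, z up, the work surface at z = 0. Lengths are in m, angles in degrees, forces in N, time in s.
With the tool pointing down it reaches from about 0.425 to 0.875 m from the base axis. Payload 4.7 kg.
Tool frame: the origin (TCP) lies midway between the tips of the shut fingers; the grasp point (between the pads) lies grip_point_offset behind it (grip_point_offset is the distance from the TCP to the grasp point, in m); x points along the fingers, y is the direction in which the jaws open and shut, and the axes are right-handed (so a half turn about x gives the same grasp; the last joint's range is limited). The gripper opens to 85 mm and grips with 20 to 120 N. Pads are 22 mm wide; open, the fingers measure 114 mm over their backs; the gripper's body (76 mm by 85 mm) begins 54 mm behind the grasp point. The pads swing forward as they close: fully open they stand 13 mm farther back than shut.
Start: joints at [-71.557, 18.392, -4.016, 83.108, 1.295, 78.541, -3.26], TCP at [0.197, 0.619, 0.231] pointing down, gripper open.
Joint ranges: [-163.93, 163.93], [-17.29, 119.83], [-79.2, 71.16], [3.27, 140.29], [-89.18, 269.18], [5.43, 117.66], [-154.24, 154.24]. Speed limits (degrees/s): [147.25, 147.25, 180, 180, 180, 180, 180].

INTERFACE

Orientations are given as a 3x3 rotation matrix whose columns are the frame's x, y, z axes.
In Python, from workcell import * gives the robot as it stands.
- The arm moves only by the tool drive_tool, never from a script. Its argument "deltas" is a list of rows, each a list of 6 numbers: the shift along the world's x, y, z scaled (see below), then the turn, a rotation vector about the world's x, y, z scaled (see below). A call has 1 to 12 rows; each row is the pose to reach, as a shift and turn from the pose commanded when the call began; what a row does not reach only later rows make up. The controller multiplies each number of a shift by 12 cm and each number of a turn by 2 rad. A row lasts 1/10 s, in which the tool goes at most 50 mm and 8.59 degrees, less where a joint would pass 70% of its speed; a pose out of reach is approached as far as the arm can. A call with a number of a shift or a turn outside -1 to 1 is refused whole. A call with a gripper value outside its range is refused whole. "gripper" is the opening, from -1 (shut) to 1 (fully open), set as the call begins (left out, the last holds). The fingers move at their own pace and stop on an object; "grip_force" is the grip in N (left out, the last holds). Time passes only in rows, so rows that repeat a pose let the fingers close. It gives the time, the measured TCP pose, the force and the opening at its end, in the units of the state.
- sense(): the state, without advancing time (a new reading comes with each control period).
- capture(name): name is "scene" or "top" or "wrist"; returns (picture, depth): 480x640x3 uint8, red, green, blue; 480x640 float32, m along the optical axis (not along the pixel's ray), 0 where there is no reading.
- get_calibration(name): a dict with "fx", "fy", "cx", "cy" (pixels), "R" (3x3) and "t" (3): a world point X has camera coordinates R X + t; the wrist camera has in their place "mount" (4x4, takes a point from camera to tool coordinates, whose origin is the TCP and whose axes are the tool frame's). Camera axes: x right, y down, z forward; pixel columns grow to the right and rows downward; lengths in m; the calibration is good to about 2 mm. A picture is of the moment at which its call begins: read the wrist's pose just before it. get_calibration takes no time and is no camera call.
- job_done(): hands the job in, once; it reports no verdict.
The state is a dict: "time": time; "joint_pos": joint angles; "joint_velocities": joint speeds; "joint_torque": joint torques, N m; "ee_pos": TCP position; "tool_rot": TCP orientation; "contact_force": force on the tool from outside, world axes, zero at the start; "moment": the same for the moment, N m; "grip_width": finger opening in m.
Only numpy, scipy, OpenCV 4.12 (cv2) and the standard library are available. Lean on these libraries where they do the work, as an engineer would, in place of code of your own. Each camera call takes 0.05 s, during which the arm holds its last target.

TASK

Take the build plate with the orange grip and the white print off the sloped rack: with its lip still hooked on the upper rod, first tilt its lower end up until the plate is about level, then lift the lip up off the rod. Set the plate down (do not drop it) on the cork mat, level, in the middle of the mat and lengthwise along it, either way round, and let go. Leave the plate with the blue grip hanging where it is.

Things in the scene. Friction and masses are not known exactly. Their poses are not given: they have to be found in the camera images.
- plate_print: Dark steel slab 130 (x) x 80 x 6 mm, z 14 to 20, on two orange ribs z 0 to 14: the lip at x 54 to 62 and a foot at x -62 to -54. Orange grip fin x -48 to -8, 14 thick in y (centred), z 20 to 54. White bracket x 16 to 52, y +-25, up to z 45. About 0.25 kg. Origin: mid-plate, at the ribs' undersides; x towards the lip (upper) end, z out of the top. Hangs sloping 25 deg, low end to the robot.
- plate_bare: The other build plate: same sizes, axes and origin, but blue ribs and grip fin and no print. Hangs on the same rack beside the first, centres at least 130 mm apart.
- rack: Fixed; two steel rods, 12 mm thick, 400 long along its y, between black end brackets 107 high at y +-207. Origin: on the table, mid-rack; x to the high side (away from the robot), z up. Upper rod axis x 45, z 95; lower x -33, z 59. A hung slab rests on both rods, its lip on the upper rod's +x side. Turned level about the upper rod, still hooked, the plate's origin is at x -3, z 87 mm.
- mat: Fixed cork mat, 180 (x) x 140 (y) x 4 mm thick, on the table. Origin: centre of its underside; x along its length. Its top is 4 mm above the origin; the plate stands level there on its two ribs.

How it is judged (in metres and radians):
On the way, in this order (a step that is already met when the one before it is completed fails the run):
1. the orange-grip plate is tilted up to within 12 degrees of level with its lip still hooked (origin within 15 mm of its level hooked place along the rack, at most 12 mm above it) (angle between plate_print's own z axis and vertical below 0.21 rad and z of plate_print in the frame of rack between 0.06 and 0.099 m and x of plate_print in the frame of rack between -0.018 and 0.012 m), for 0.1 s.
2. its lip is lifted off: the plate's origin at least 20 mm above the upper rod's axis, held by the fingers (z of plate_print in the frame of rack above 0.115 m and contact force between the fingers and plate_print above 0.5 N), for 0.1 s.
3. it is lowered over the mat while still held, to within 15 mm of the mat's top (z of plate_print in the frame of mat below 0.019 m and horizontal distance between plate_print and mat below 0.05 m and contact force between the fingers and plate_print above 0.5 N), for 0.05 s.
At the end, for the whole second after the job is handed in: The orange-grip plate stands at rest on its ribs on the cork mat, level within 7 degrees, its centre within 25 mm of the mat's centre, its length along the mat's length within 15 degrees (either way round); the blue-grip plate is within 20 mm of where it hung (horizontal distance between plate_print and mat below 0.025 m and angle between the x axis of plate_print and the x axis of mat, either way round below 0.26 rad and angle between plate_print's own z axis and vertical below 0.12 rad and z of plate_print in the frame of mat between 0 and 0.01 m and linear speed of plate_print below 0.02 m/s and distance of plate_bare from where it was at the start of the episode below 0.02 m); the robot touches nothing.
It fails at once if the blue-grip plate is moved more than 20 mm (distance of plate_bare from where it was at the start of the episode above 0.02 m).
It also fails if it takes over 48 s, if anything falls off the work surface, if the arm or the gripper's body presses on something with over 40 N, if the wrist force passes 120 N, or if a joint passes its speed limit or range.

## Working session

There is one attempt and no reset: what is moved stays moved. The work goes in short steps, Python scripts to look and compute and a tool call to move; the robot and the scene stay as the last step left them, time stands still between calls to the robot, and variables do not carry over. Pictures are saved under pics/ and viewed, and the job is handed in when it is done.

Besides the shell and the picture viewer there is one more tool, called after "Request:" by a JSON object that holds its "op" and its "data", one argument or row to a line. drive_tool: Moves the arm, as the interface text tells. Shifts and turns lie within -1 to 1; 1 stands for 12 cm of shift or 2 rad of turn. Its arguments: {"type":"object","properties":{"deltas":{"type":"array","items":{"type":"array","items":{"type":"number"}}},"gripper":{"type":"number"},"grip_force":{"type":"number"}},"required":["deltas"]}

```bash
ls; mkdir -p pics; python3 - <<'E'
from workcell import *
import cv2,numpy as np
s=sense();print(s)
for n in("scene","top"):
    p,d=capture(n);cv2.imwrite(f"pics/{n}0.png",cv2.cvtColor(p,cv2.COLOR_RGB2BGR));np.savez(f"pics/{n}0.npz",p=p,d=d)
    print(get_calibration(n))
print(get_calibration("wrist"))
try: print(grip_point_offset)
except Exception as e: print(e)
E
```

```text
pics
{'time': 0.0, 'joint_pos': array([-71.55648496,  18.43844133,  -4.01434258,  83.17419393,
         1.29264834,  78.54225738,  -3.26073892]), 'joint_velocities': array([-0.0261054 , -0.06627057, -0.00514076, -0.04212916, -0.01213769,
       -0.01205975,  0.01397078]), 'joint_torque': array([ 6.93298862e-04, -4.93587399e+01, -3.82021526e-01, -3.14328754e+01,
        1.29068701e-02,  1.15750660e-02,  9.06013440e-06]), 'ee_pos': array([0.19680853, 0.61892045, 0.23023655]), 'tool_rot': array([[-5.15721131e-04,  3.02970201e-01,  9.52999891e-01],
       [-1.84663817e-03,  9.52998104e-01, -3.02970632e-01],
       [-9.99998162e-01, -1.91609433e-03,  6.79950774e-05]]), 'contact_force': array([ 0.55424646, -1.12919338,  0.22116088]), 'moment': array([ 0.01248857, -0.00514842, -0.01141973]), 'grip_width': 0.08595111998265148}
{'fx': 436.48879703884774, 'fy': 436.48879703884774, 'cx': 320.89705890817675, 'cy': 237.17632168396875, 'R': array([[-0.56088606,  0.82781565,  0.01131671],
       [ 0.42426774,  0.29914658, -0.85469773],
       [-0.71091751, -0.47458673, -0.51900262]]), 't': array([ 0.36449312, -0.16239404,  1.10288441])}
{'fx': 559.1246082851152, 'fy': 559.1246082851152, 'cx': 310.8266129517709, 'cy': 239.093429986238, 'R': array([[-0.03002853, -0.99941088,  0.01661856],
       [-0.99296641,  0.02792169, -0.1150569 ],
       [ 0.1145251 , -0.01995666, -0.99321988]]), 't': array([-0.0446578 ,  0.56561178,  1.02592873])}
{'fx': 432.8083531489937, 'fy': 432.8083531489937, 'cx': 323.6284475971133, 'cy': 246.32097695872332, 'mount': array([[ 1.89576685e-04, -2.92315340e-01,  9.56321968e-01,
        -1.43016879e-01],
       [ 9.99999649e-01, -7.24989047e-04, -4.19839815e-04,
         2.17064577e-04],
       [ 8.16048570e-04,  9.56321712e-01,  2.92315100e-01,
        -7.47667683e-02],
       [ 0.00000000e+00,  0.00000000e+00,  0.00000000e+00,
         1.00000000e+00]])}
0.0187
```

View pics/scene0.png

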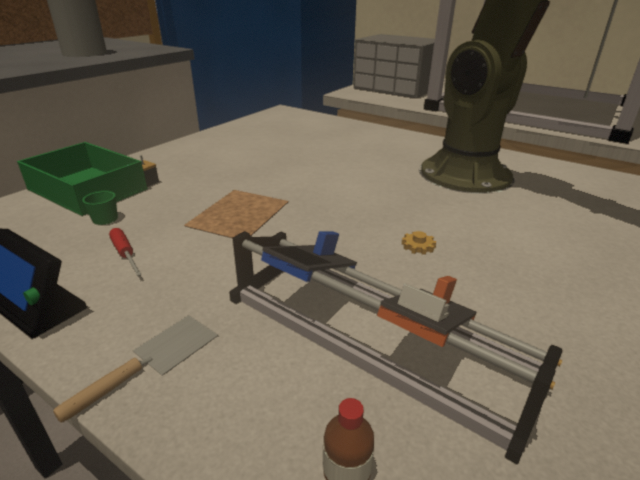

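View pics/top0.png

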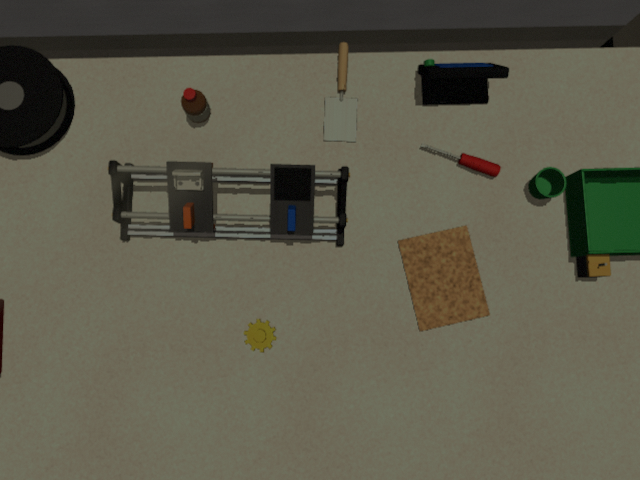

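The top view shows the orange grip at about (188,216), the blue grip at about (292,220), the rack brackets near (118,190) and (342,205), and the cork mat around (444,278). Next I'll measure them.

```bash
cat > h.py <<'E'
import numpy as np,cv2
from workcell import *
def load(n): 
    z=np.load(f"pics/{n}.npz");return z['p'],z['d']
def unproj(cal,uv,d):
    uv=np.atleast_2d(uv).astype(float);d=np.atleast_1d(d)
    c=np.c_[(uv[:,0]-cal['cx'])/cal['fx']*d,(uv[:,1]-cal['cy'])/cal['fy']*d,d]
    return (c-cal['t'])@cal['R']
def ray(cal,uv,z):
    uv=np.atleast_2d(uv).astype(float)
    c=np.c_[(uv[:,0]-cal['cx'])/cal['fx'],(uv[:,1]-cal['cy'])/cal['fy'],np.ones(len(uv))]@cal['R']
    o=-cal['R'].T@cal['t'];return o+c*((z-o[2])/c[:,2])[:,None]
def wcal(s):
    m=get_calibration('wrist');M=m['mount'];R=s['tool_rot']@M[:3,:3];t=s['ee_pos']+s['tool_rot']@M[:3,3]
    return dict(m,R=R.T,t=-R.T@t)
E
python3 - <<'E'
from h import *
np.set_printoptions(precision=4,suppress=True)
p,d=load('top0');cal=get_calibration('top')
hsv=cv2.cvtColor(p,cv2.COLOR_RGB2HSV)
def comps(m,name,minA=30):
    n,l,st,c=cv2.connectedComponentsWithStats(m.astype(np.uint8))
    for i in range(1,n):
        if st[i,4]>minA: print(name,st[i],c[i])
    return l
H,S,V=[hsv[...,i].astype(int) for i in range(3)]
print('mat px',hsv[280,440],'fin',hsv[216,188],'blue',hsv[220,292],'rod',hsv[170,140],hsv[215,140],'tab',hsv[400,400])
m=(H>5)&(H<18)&(S>95)&(V>60);m[:220]=0;m[:,:390]=0;m[:,500:]=0
m=cv2.morphologyEx(m.astype(np.uint8),cv2.MORPH_CLOSE,np.ones((7,7)));m=cv2.morphologyEx(m,cv2.MORPH_OPEN,np.ones((7,7)))
comps(m,'mat')
r=cv2.minAreaRect(cv2.findContours(m,0,2)[0][0]);b=cv2.boxPoints(r);print(b)
w=ray(cal,b,.004);print('mat',w,w.mean(0));print([np.linalg.norm(w[i]-w[(i+1)%4]) for i in range(4)])
for i in range(2):
    e=w[(i+1)%4]-w[i];print(np.degrees(np.arctan2(e[1],e[0])))
for nm,mm in (('or',((H<12)|(H>175))&(S>150)&(V>60)),('bl',(H>100)&(H<130)&(S>120)&(V>40))):
    mm=mm.copy();mm[:150]=0;mm[250:]=0;mm[:,:100]=0;mm[:,360:]=0
    l=comps(mm,nm,20)
    ys,xs=np.nonzero(mm);P=unproj(cal,np.c_[xs,ys],d[ys,xs]);print(nm,P.min(0),P.max(0),np.median(P,0))
    t=P[P[:,2]>np.percentile(P[:,2],50)-.01]
    R=cv2.minAreaRect((P[:,:2]*1000).astype(np.float32));print(R)
# heights of things in the rack zone
ys,xs=np.mgrid[140:255,100:360];ys=ys.ravel();xs=xs.ravel()
P=unproj(cal,np.c_[xs,ys],d[ys,xs])
ok=(d[ys,xs]>0)
for nm,lo,hi in (('br',.1,.112),):
    k=ok&(P[:,2]>lo)&(P[:,2]<hi)
    print(len(P[k]))
np.save('pics/P.npy',np.c_[P,xs,ys][ok])
z=np.zeros((480,640),np.uint8)
h=unproj(cal,np.c_[np.tile(np.arange(640),480),np.repeat(np.arange(480),640)],d.ravel())[:,2].reshape(480,640)
img=np.clip(h*1500,0,255).astype(np.uint8)[130:260,90:370]
cv2.imwrite('pics/h0.png',cv2.resize(np.vstack([cv2.cvtColor(img,cv2.COLOR_GRAY2BGR),np.clip(p[130:260,90:370,::-1].astype(int)*2,0,255).astype(np.uint8)]),None,fx=2.2,fy=2.2,interpolation=0))
E
```

```text
mat px [ 16 141 101] fin [ 10 197 105] blue [108 208  76] rod [26 49 78] [28 43 96] tab [ 32  44 111]
mat [ 399  227   89  103 6548] [443.0968 277.9557]
[[397.4333 240.5242]
 [467.311  223.6184]
 [489.3151 314.569 ]
 [419.4375 331.4749]]
mat [[ 0.5599 -0.2305  0.004 ]
 [ 0.5893 -0.3695  0.004 ]
 [ 0.4115 -0.401   0.004 ]
 [ 0.3835 -0.2643  0.004 ]] [ 0.486  -0.3163  0.004 ]
[np.float64(0.14208769131962656), np.float64(0.18065717180151333), np.float64(0.13951447388583052), np.float64(0.1795952938840746)]
-78.02771106522987
-169.94559433037443
or [183 203  10  26 200] [187.01 215.77]
or [0.5822 0.1509 0.0843] [0.6299 0.166  0.1152] [0.6028 0.1577 0.1053]
((606.2507934570312, 157.85227966308594), (14.286931991577148, 47.88758850097656), 85.73479461669922)
bl [287 205   9  26 209] [291.244  217.8469]
bl [ 0.4428 -0.04    0.0664] [ 0.6219 -0.018   1.0848] [ 0.594  -0.026   0.1034]
((532.2103271484375, -28.090505599975586), (179.6024169921875, 16.84748649597168), 2.196733236312866)
2500
```

View pics/h0.png

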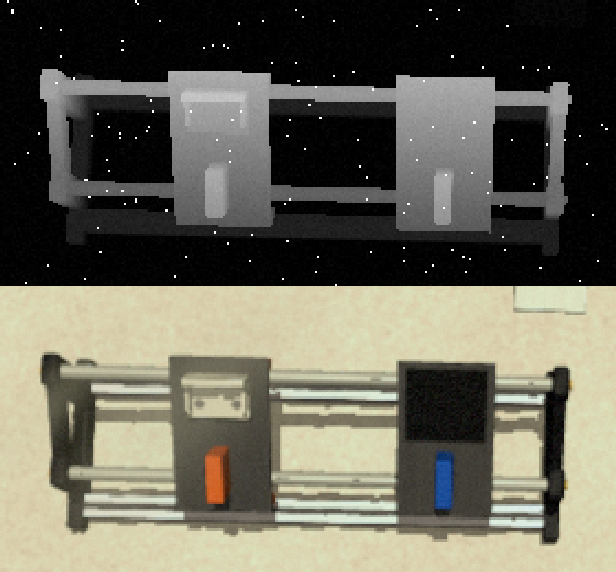

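```bash
python3 - <<'E'
from h import *
np.set_printoptions(precision=4,suppress=True)
p,d=load('top0');cal=get_calibration('top')
d=cv2.medianBlur(d,5) if False else d
us,vs=np.meshgrid(np.arange(640),np.arange(480))
W=unproj(cal,np.c_[us.ravel(),vs.ravel()],d.ravel()).reshape(480,640,3)
h=W[...,2]
print('table z',np.median(h[350:400,300:390]))
def line(zlo,zhi,rows,cols):
    m=np.zeros(h.shape,bool)
    for c0,c1 in cols:
        m[rows[0]:rows[1],c0:c1]=1
    m&=(h>zlo)&(h<zhi)
    P=W[m];
    # per-column centre in px
    vx=[];
    for u in np.unique(us[m]):
        k=m[:,u]; vx.append((u,vs[k,u].mean(),k.sum()))
    vx=np.array(vx);f=np.polyfit(vx[:,0],vx[:,1],1)
    r=vx[:,1]-np.polyval(f,vx[:,0]);k=abs(r)<1;f=np.polyfit(vx[k,0],vx[k,1],1)
    print(len(P),np.median(P[:,2]),np.median(vx[:,2]),r.std())
    return f
cols=[(125,163),(220,268),(318,335)]
fu=line(.08,.115,(155,190),cols);fl=line(.048,.08,(200,228),cols)
for f,z in((fu,.098),(fl,.062)):
    E=ray(cal,[[130,np.polyval(f,130)],[330,np.polyval(f,330)]],z);e=E[0]-E[1];print(E,np.degrees(np.arctan2(e[1],e[0])))
# slab tops
for nm,(u0,u1,v0,v1) in (('or',(172,182,168,232)),('or2',(200,210,168,232)),('bl',(276,285,170,235)),('bl2',(300,310,170,235))):
    P=W[v0:v1,u0:u1].reshape(-1,3);P=P[(P[:,2]>.04)&(P[:,2]<.15)]
    A=np.c_[P[:,:2],np.ones(len(P))]
    k=np.ones(len(P),bool)
    for _ in range(4):
        c=np.linalg.lstsq(A[k],P[k,2],rcond=None)[0];r=P[:,2]-A@c;k=abs(r)<.003
    print(nm,c,r[k].std(),k.sum(),np.degrees(np.arctan(np.hypot(c[0],c[1]))),np.degrees(np.arctan2(c[1],c[0])))
# slab outline: pixels where close to slab plane
P=None
for nm,(u0,u1) in (('or',(160,225)),('bl',(262,324))):
    box=np.zeros(h.shape,bool);box[150:245,u0:u1]=1
    g=cv2.cvtColor(p,cv2.COLOR_RGB2HSV)
    Q=W[box];uv=np.c_[us[box],vs[box]]
    A=np.c_[Q[:,:2],np.ones(len(Q))]
    r=Q[:,2]-A@c if nm=='bl' else None
    # orange plane refit
    if nm=='or':
        PP=np.vstack([W[168:232,172:182].reshape(-1,3),W[168:232,200:210].reshape(-1,3)]);PP=PP[(PP[:,2]>.04)&(PP[:,2]<.15)]
    else: PP=np.vstack([W[170:235,276:285].reshape(-1,3),W[170:235,300:310].reshape(-1,3)]);PP=PP[(PP[:,2]>.04)&(PP[:,2]<.15)]
    k=np.ones(len(PP),bool)
    for _ in range(5):
        cc=np.linalg.lstsq(np.c_[PP[k][:,:2],np.ones(k.sum())],PP[k,2],rcond=None)[0];rr=PP[:,2]-np.c_[PP[:,:2],np.ones(len(PP))]@cc;k=abs(rr)<.003
    r=Q[:,2]-A@cc
    on=abs(r)<.005
    img=np.zeros(h.shape,np.uint8);img[uv[on][:,1],uv[on][:,0]]=1
    img=cv2.morphologyEx(img,cv2.MORPH_OPEN,np.ones((9,3)))
    n,l,st,_=cv2.connectedComponentsWithStats(img);i=1+st[1:,4].argmax();m=l==i
    C=W[m];n3=np.r_[-cc[0],-cc[1],1];n3/=np.linalg.norm(n3)
    # plane coordinates
    ex=np.r_[cc[0],cc[1],cc[0]**2+cc[1]**2];ex/=np.linalg.norm(ex);ey=np.cross(n3,ex);
    uvp=np.c_[C@ex,C@ey]
    R=cv2.minAreaRect((uvp*1000).astype(np.float32));cen=ex*R[0][0]/1000+ey*R[0][1]/1000
    off=(C@n3).mean();cen=cen+n3*off
    print(nm,'plane',cc,'tilt',np.degrees(np.arccos(n3[2])),'dir',np.degrees(np.arctan2(cc[1],cc[0])),R,'topcentre',cen,'origin',cen-.02*n3,st[i])
E
```

```text
table z 0.0011035105712581803
689 0.10068303405041912 7.0 0.18417503865859755
665 0.06434966461934741 6.0 0.1704214013159981
[[ 0.6922  0.2606  0.098 ]
 [ 0.6734 -0.0979  0.098 ]] 86.99987314357294
[[ 0.6148  0.271   0.062 ]
 [ 0.5954 -0.097   0.062 ]] 86.98342368404847
or [ 0.5214 -0.2648 -0.1965] 0.001630204108334915 363 30.317503463956605 -26.92863223922494
or2 [ 0.4644 -0.0701 -0.1999] 0.0014685395513054044 519 25.15718753892218 -8.588221595579343
bl [ 0.4737 -0.0327 -0.2116] 0.0014123029008972225 515 25.40172071187175 -3.9517825811673792
bl2 [ 0.4689 -0.0282 -0.2089] 0.001444706249451869 573 25.160263022926756 -3.4430175913450896
or plane [ 0.4843 -0.0174 -0.2192] tilt 25.85620557870536 dir -2.0571587007171717 ((606.8003540039062, 160.33604431152344), (41.46461868286133, 130.4965362548828), 88.976318359375) topcentre [0.6375 0.1375 0.0869] origin [0.6463 0.1372 0.0689] [ 189  163   24   70 1010]
bl plane [ 0.4707 -0.0201 -0.2096] tilt 25.22558135824184 dir -2.4476862161144988 ((606.7453002929688, -0.487701416015625), (78.713623046875, 130.57130432128906), 89.70552062988281) topcentre [ 0.6292 -0.0274  0.0869] origin [ 0.6377 -0.0277  0.0688] [ 270  165   45   70 2710]
```

Request:
{"op": "drive_tool", "data": {
  "deltas": [
    [0.25,-0.3,0,0,0,0.02],
    [0.5,-0.6,0,0,0,0.04],
    [0.78,-0.96,0,0,0,0.064],
    [0.78,-0.96,0,0,0,0.064]
  ],
  "gripper": 1
}}

```text
time: 0.5
ee_pos: [0.2972, 0.498, 0.2312]
tool_rot: [[0.003, 0.189, 0.982], [-0.004, 0.982, -0.189], [-1.0, -0.003, 0.004]]
contact_force: [-0.6, -0.6, -0.1]
grip_width: 0.0853
```

Request:
{"op": "drive_tool", "data": {
  "deltas": [
    [0.25,-0.3,0,0,0,0.02],
    [0.5,-0.6,0,0,0,0.04],
    [0.78,-0.96,0,0,0,0.063],
    [0.78,-0.96,0,0,0,0.063]
  ]
}}

```text
time: 0.9
ee_pos: [0.3895, 0.3825, 0.2313]
tool_rot: [[0.002, 0.064, 0.998], [-0.003, 0.998, -0.064], [-1.0, -0.003, 0.002]]
contact_force: [0.4, 0.7, -0.4]
grip_width: 0.0854
```

Request:
{"op": "drive_tool", "data": {
  "deltas": [
    [0.25,-0.3,0,0,-0.05,0],
    [0.5,-0.6,0,0.005,-0.11,0],
    [0.78,-0.96,0,0.005,-0.11,0],
    [0.78,-0.96,0,0,-0.11,0]
  ]
}}

```text
time: 1.3
ee_pos: [0.4806, 0.2673, 0.2314]
tool_rot: [[0.219, 0.062, 0.974], [-0.004, 0.998, -0.063], [-0.976, 0.01, 0.219]]
contact_force: [0.5, 0.2, 0.3]
grip_width: 0.0851
```

Request:
{"op": "drive_tool", "data": {
  "deltas": [
    [0.25,-0.3,0,0,-0.05,0],
    [0.5,-0.6,-0.1,-0.005,-0.1,0],
    [0.77,-0.97,-0.2,-0.005,-0.108,0],
    [0.77,-0.97,-0.3,-0.005,-0.108,0],
    [0.77,-0.97,-0.3,-0.005,-0.108,0]
  ]
}}

```text
time: 1.8
ee_pos: [0.5693, 0.1556, 0.193]
tool_rot: [[0.419, 0.054, 0.906], [-0.012, 0.998, -0.053], [-0.908, 0.011, 0.419]]
contact_force: [-0.6, 1.1, 0.0]
grip_width: 0.085
```

```bash
python3 - <<'E'
from h import *
np.set_printoptions(precision=4,suppress=True)
s=sense();p,d=capture('wrist');np.savez('pics/w1.npz',p=p,d=d,R=s['tool_rot'],e=s['ee_pos']);cv2.imwrite('pics/w1.png',p[...,::-1])
print(s['time'],s['ee_pos'],s['tool_rot'],s['joint_pos'])
E
```

```text
1.8 [0.5693 0.1556 0.193 ] [[ 0.4188  0.0536  0.9065]
 [-0.0122  0.9985 -0.0535]
 [-0.908   0.0114  0.4188]] [-41.2649  -4.0268  16.3878 116.3472  16.532   46.2143  52.8502]
```

View pics/w1.png

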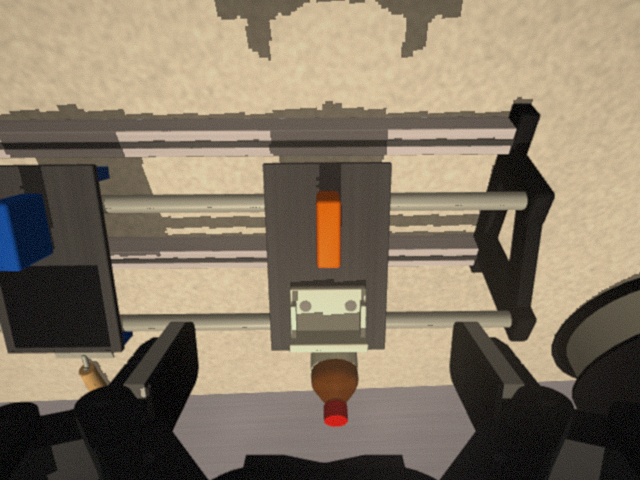

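The wrist view shows the orange fin at columns 317–341, rows 193–267, almost centred between the fingers. The slab spans columns 264–390. Next I'll locate the fin in world and plate coordinates.

```bash
python3 - <<'E'
from h import *
np.set_printoptions(precision=4,suppress=True)
z=np.load('pics/w1.npz');p,d=z['p'],z['d'];cal=wcal(dict(tool_rot=z['R'],ee_pos=z['e']))
hsv=cv2.cvtColor(p,cv2.COLOR_RGB2HSV);H,S,V=[hsv[...,i].astype(int) for i in range(3)]
m=(H<14)&(S>180)&(V>120);m[:180]=0;m[290:]=0
ys,xs=np.nonzero(m);print(xs.min(),xs.max(),ys.min(),ys.max(),d[ys,xs].min(),np.median(d[ys,xs]))
P=unproj(cal,np.c_[xs,ys],d[ys,xs]);T=(P-z['e'])@z['R']
print('tool coords',np.percentile(T,[2,50,98],axis=0))
print('world',np.percentile(P,[2,50,98],axis=0))
R=cv2.minAreaRect((T[:,1:]*1000).astype(np.float32));print(R)
# dark slab side edges in the image -> slab-top points
us,vs=np.meshgrid(np.arange(640),np.arange(480))
W=unproj(cal,np.c_[us.ravel(),vs.ravel()],d.ravel()).reshape(480,640,3)
A=np.vstack([W[170:340,272:288].reshape(-1,3),W[170:340,368:383].reshape(-1,3)])
c=A.mean(0);u,s_,vt=np.linalg.svd(A-c,full_matrices=0);n=vt[2]*np.sign(vt[2][2]);print('n',n,s_,c,np.degrees(np.arccos(n[2])))
r=abs((W-c)@n)<.004;r[:, :230]=0;r[:,430:]=0;r[:150]=0;r[360:]=0
r=cv2.morphologyEx(r.astype(np.uint8),cv2.MORPH_OPEN,np.ones((7,7)))
E=[]
for v in range(170,340,4):
    k=np.nonzero(r[v])[0];k=k
    E.append((v,k.min(),k.max()))
E=np.array(E)
L=[];Rr=[]
o=-cal['R'].T@cal['t']
def hit(u,v):
    dd=np.r_[(u-cal['cx'])/cal['fx'],(v-cal['cy'])/cal['fy'],1]@cal['R'];return o+dd*((c-o)@n)/(dd@n)
L=np.array([hit(a-.5,v) for v,a,b in E]);Rr=np.array([hit(b+.5,v) for v,a,b in E])
for X in(L,Rr):
    f=np.polyfit(X[:,0],X[:,1],1);rr=X[:,1]-np.polyval(f,X[:,0]);k=abs(rr)<.002;f=np.polyfit(X[k,0],X[k,1],1);print('edge slope deg',np.degrees(np.arctan(f[0])),'y at x=.6',np.polyval(f,.6),k.sum())
E
```

```text
316 340 201 267 0.0 0.24398658
tool coords [[ 0.0912 -0.0037 -0.0282]
 [ 0.0927  0.0031 -0.0111]
 [ 0.0942  0.0093  0.0095]]
world [[0.5828 0.1511 0.0966]
 [0.5981 0.1579 0.1043]
 [0.617  0.1645 0.1129]]
((2.442905902862549, -31.972824096679688), (85.08592224121094, 13.560136795043945), 89.41961669921875)
n [-0.3425  0.0218  0.9393] [2.4879 2.2791 1.1279] [0.6349 0.1547 0.0851] 20.07207432330028Traceback (most recent call last):
  File "<stdin>", line 21, in <module>
    return umr_minimum(a, axis, None, out, keepdims, initial, where)
ValueError: zero-size array to reduction operation minimum which has no identity
```

Request:
{"op": "drive_tool", "data": {
  "deltas": [
    [0.08,0.003,-0.2,0,0,0],
    [0.16,0.007,-0.4,0,0,0],
    [0.23,0.01,-0.6,0,0,0],
    [0.29,0.013,-0.77,0,0,0],
    [0.33,0.015,-0.88,0,0,0],
    [0.352,0.015,-0.95,0,0,0],
    [0.352,0.015,-0.95,0,0,0],
    [0.352,0.015,-0.95,0,0,0]
  ]
}}

```text
time: 2.65
ee_pos: [0.6128, 0.16, 0.0822]
tool_rot: [[0.423, 0.049, 0.905], [-0.009, 0.999, -0.05], [-0.906, 0.014, 0.423]]
contact_force: [-0.1, 0.4, 0.2]
grip_width: 0.0852
```

```bash
python3 - <<'E'
from h import *
s=sense();print(s['ee_pos'],s['contact_force'])
p,d=capture('wrist');cv2.imwrite('pics/w2.png',p[...,::-1])
E
```

```text
[0.61275113 0.15995653 0.08220347] [-0.05538512  0.43743865  0.20140547]
```

View pics/w2.png

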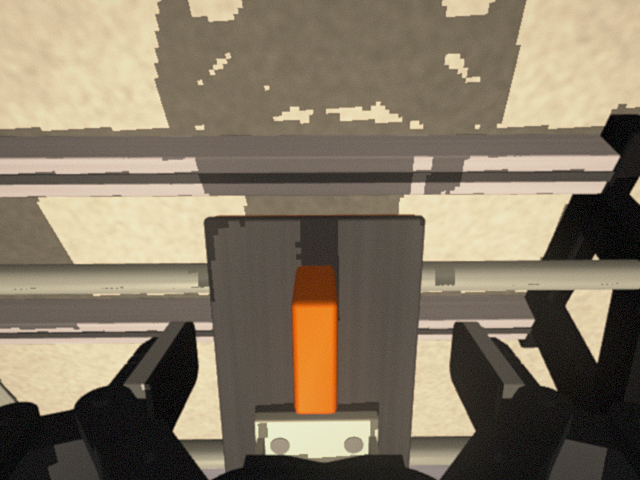

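The fin's centre is at column 316 and the finger centre at about 323, so I'll shift about 2.5 mm in −y, go 4 mm deeper and close.

Request:
{"op": "drive_tool", "data": {
  "deltas": [
    [-0.012,-0.02,-0.033,0,0,0],
    [-0.012,-0.02,-0.033,0,0,0],
    [-0.012,-0.02,-0.033,0,0,0]
  ]
}}

```text
time: 3.0
ee_pos: [0.6109, 0.1567, 0.0776]
tool_rot: [[0.423, 0.05, 0.905], [-0.009, 0.999, -0.051], [-0.906, 0.013, 0.422]]
contact_force: [-0.6, -0.4, 0.2]
grip_width: 0.0851
```

Request:
{"op": "drive_tool", "data": {
  "deltas": [
    [0,0,0,0,0,0],
    [0,0,0,0,0,0],
    [0,0,0,0,0,0],
    [0,0,0,0,0,0],
    [0,0,0,0,0,0],
    [0,0,0,0,0,0],
    [0,0,0,0,0,0],
    [0,0,0,0,0,0],
    [0,0,0,0,0,0],
    [0,0,0,0,0,0]
  ],
  "gripper": -1,
  "grip_force": 80
}}

```text
time: 4.0
ee_pos: [0.6109, 0.1568, 0.0776]
tool_rot: [[0.422, 0.05, 0.905], [-0.009, 0.999, -0.051], [-0.906, 0.013, 0.422]]
contact_force: [-3.8, -0.0, 5.6]
grip_width: 0.0126
```

```bash
python3 - <<'E'
from h import *
s=sense();print(s['ee_pos'],s['contact_force'],s['grip_width'])
p,d=capture('wrist');cv2.imwrite('pics/w3.png',p[...,::-1])
E
```

```text
[0.6109213  0.1568133  0.07764777] [-3.79101693 -0.01010054  5.56580795] 0.012603104849465132
```

View pics/w3.png

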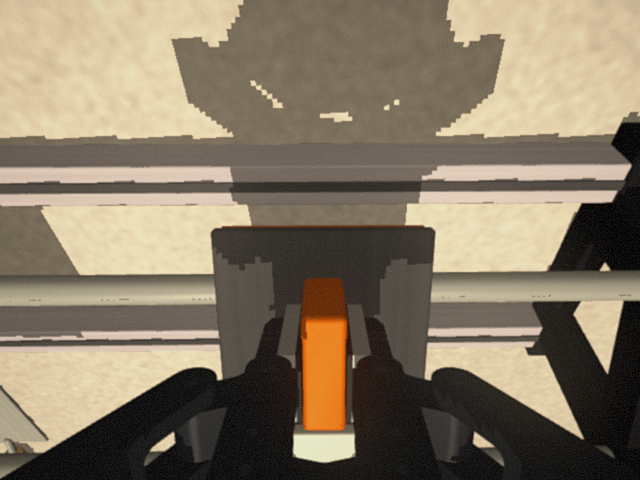

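Gripped: width 12.6 mm, fin between the pads. Next I tilt about the upper rod in 5° steps, with the lip still hooked.

Request:
{"op": "drive_tool", "data": {
  "deltas": [
    [-0.005,0,0.03,0.001,0.022,0],
    [-0.01,0,0.06,0.002,0.044,0],
    [-0.013,0,0.088,0.003,0.065,0],
    [-0.016,0,0.116,0.004,0.087,0],
    [-0.016,0,0.145,0.005,0.109,0],
    [-0.016,0,0.174,0.006,0.131,0],
    [-0.014,0,0.203,0.007,0.153,0],
    [-0.012,0,0.23,0.008,0.175,0],
    [-0.008,0,0.26,0.01,0.197,0],
    [-0.003,0,0.288,0.011,0.218,0],
    [-0.003,0,0.288,0.011,0.218,0],
    [-0.003,0,0.288,0.011,0.218,0]
  ]
}}

```text
time: 5.25
ee_pos: [0.6115, 0.1566, 0.1117]
tool_rot: [[0.002, 0.055, 0.998], [0.012, 0.998, -0.056], [-1.0, 0.012, 0.002]]
contact_force: [1.5, -0.3, 0.7]
grip_width: 0.0127
```

```bash
python3 - <<'E'
from h import *
s=sense();print(s['time'],s['ee_pos'],s['contact_force'],s['moment'],s['grip_width'])
p,d=capture('wrist');cv2.imwrite('pics/w4.png',p[...,::-1])
p,d=capture('scene');cv2.imwrite('pics/s4.png',cv2.resize(p[200:440,220:580,::-1],None,fx=2,fy=2));np.savez('pics/s4.npz',p=p,d=d)
E
```

```text
5.25 [0.61152752 0.15660326 0.11166834] [ 1.5057509  -0.26932143  0.65632335] [-0.18755874 -0.44685007  0.04178153] 0.012729267931006016
```

View pics/w4.png

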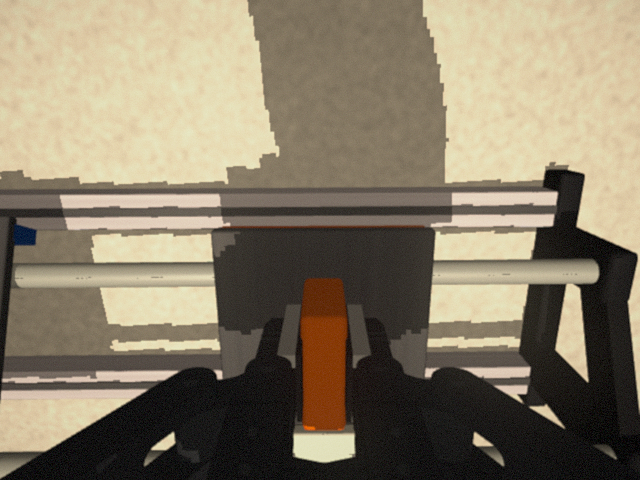

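View pics/s4.png

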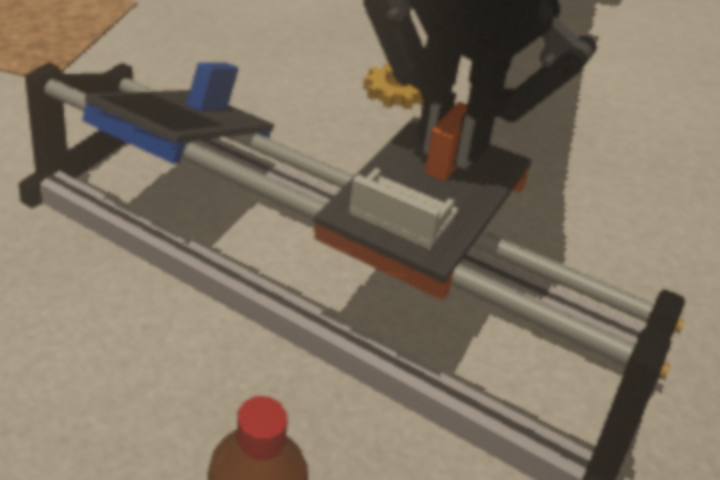

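The plate is level and still hooked: in the scene view the orange lip is behind the upper rod, and the blue plate hasn't moved. Next I lift straight up.

Request:
{"op": "drive_tool", "data": {
  "deltas": [
    [0,0,0.05,0,0,0],
    [0,0,0.1,0,0,0],
    [0,0,0.16,0,0,0],
    [0,0,0.23,0,0,0],
    [0,0,0.33,0,0,0],
    [0,0,0.45,0,0,0],
    [0,0,0.57,0,0,0],
    [0,0,0.7,0,0,0],
    [0,0,0.85,0,0,0],
    [0,0,1,0,0,0],
    [0,0,1,0,0,0],
    [0,0,1,0,0,0]
  ]
}}

```text
time: 6.55
ee_pos: [0.6107, 0.1569, 0.2324]
tool_rot: [[0.001, 0.055, 0.998], [0.012, 0.998, -0.055], [-1.0, 0.012, 0.0]]
contact_force: [-0.1, -0.3, -3.1]
grip_width: 0.0125
```

```bash
python3 - <<'E'
from h import *
s=sense();print(s['time'],s['ee_pos'],s['contact_force'],s['moment'],s['grip_width'])
p,d=capture('scene');cv2.imwrite('pics/s5.png',p[...,::-1])
E
```

```text
6.55 [0.61071811 0.15688761 0.23244144] [-0.07576165 -0.30072904 -3.07441211] [-0.06501028  0.08625432 -0.02600032] 0.01248946314432483
```

View pics/s5.png

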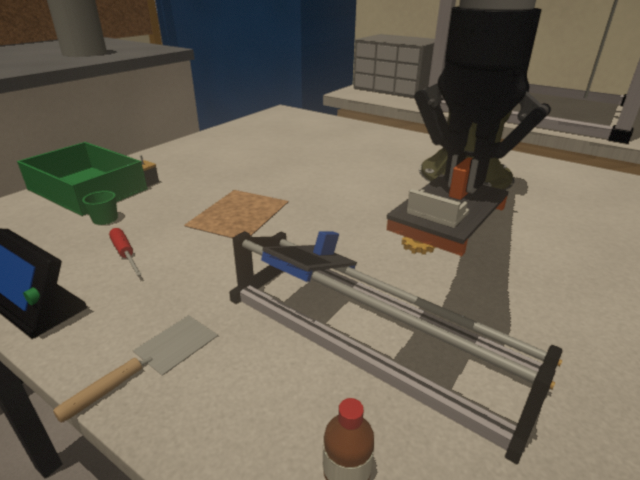

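The plate is off the rack and held level. Next I carry it towards the mat.

Request:
{"op": "drive_tool", "data": {
  "deltas": [
    [-0.07,-0.2,0,0,0,0.006],
    [-0.13,-0.4,0,0,0,0.012],
    [-0.2,-0.65,0,0,0,0.02],
    [-0.32,-1,0,0,0,0.03]
  ]
}}

```text
time: 7.0
ee_pos: [0.5714, 0.0381, 0.2303]
tool_rot: [[-0.003, -0.009, 1.0], [0.012, 1.0, 0.009], [-1.0, 0.012, -0.003]]
contact_force: [1.2, -0.4, -1.1]
grip_width: 0.0129
```

Request:
{"op": "drive_tool", "data": {
  "deltas": [
    [-0.08,-0.25,0,0,0,0.008],
    [-0.16,-0.5,0,0,0,0.015],
    [-0.24,-0.75,0,0,0,0.023],
    [-0.32,-1,0,0,0,0.03]
  ]
}}

```text
time: 7.4
ee_pos: [0.5325, -0.0842, 0.2307]
tool_rot: [[-0.004, -0.065, 0.998], [0.012, 0.998, 0.065], [-1.0, 0.012, -0.003]]
contact_force: [0.6, -0.1, -1.7]
grip_width: 0.0127
```

Request:
{"op": "drive_tool", "data": {
  "deltas": [
    [-0.08,-0.25,0,0,0,0.008],
    [-0.16,-0.5,0,0,0,0.015],
    [-0.24,-0.75,0,0,0,0.023],
    [-0.32,-1,0,0,0,0.03]
  ]
}}

```text
time: 7.8
ee_pos: [0.4941, -0.2041, 0.2308]
tool_rot: [[-0.004, -0.125, 0.992], [0.012, 0.992, 0.125], [-1.0, 0.013, -0.002]]
contact_force: [1.2, -0.6, -2.7]
grip_width: 0.0125
```

Request:
{"op": "drive_tool", "data": {
  "deltas": [
    [-0.08,-0.25,0,0,0,0.008],
    [-0.16,-0.5,0,0,0,0.015],
    [-0.24,-0.75,-0.1,0,0,0.023],
    [-0.3,-0.9,-0.2,0,0,0.03],
    [-0.32,-0.98,-0.3,0,0,0.032],
    [-0.32,-0.98,-0.4,0,0,0.032],
    [-0.32,-0.98,-0.4,0,0,0.032],
    [-0.32,-0.98,-0.4,0,0,0.032]
  ]
}}

```text
time: 8.6
ee_pos: [0.4574, -0.3194, 0.1834]
tool_rot: [[-0.004, -0.189, 0.982], [0.013, 0.982, 0.189], [-1.0, 0.013, -0.001]]
contact_force: [-0.2, 0.6, -1.8]
grip_width: 0.013
```

```bash
python3 - <<'E'
from h import *
s=sense();print(s['time'],s['ee_pos'],s['tool_rot'],s['contact_force'],s['grip_width'])
p,d=capture('top');cv2.imwrite('pics/t6.png',p[...,::-1]);np.savez('pics/t6.npz',p=p,d=d)
p,d=capture('scene');cv2.imwrite('pics/s6.png',p[...,::-1])
E
```

```text
8.6 [ 0.45735639 -0.31938803  0.1834416 ] [[-0.00373064 -0.18912832  0.98194529]
 [ 0.01256971  0.98186568  0.18916074]
 [-0.99991404  0.01304846 -0.0012857 ]] [-0.18081425  0.61530025 -1.80062632] 0.01300892042516593
```

View pics/t6.png

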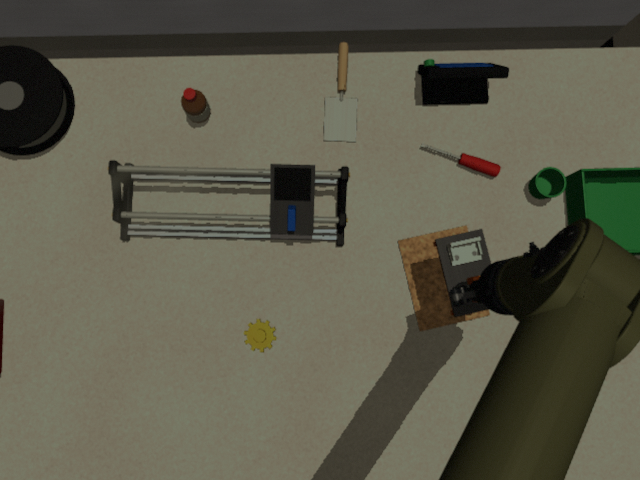

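View pics/s6.png

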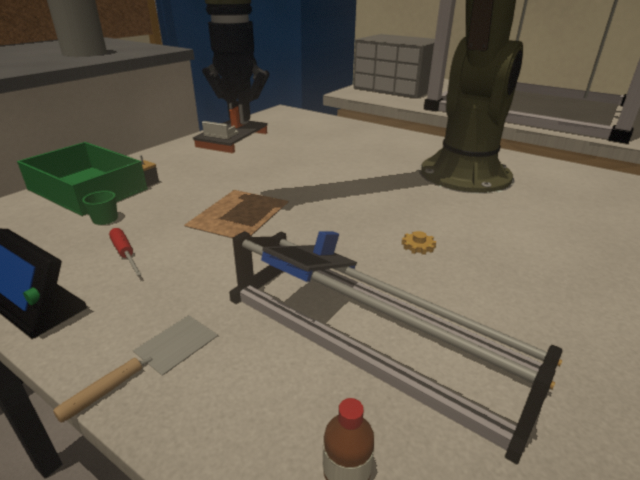

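In the top view the slab's corners are at about (436,237), (484,230) and (454,317). I'll check its centre and heading.

```bash
python3 - <<'E'
from h import *
np.set_printoptions(precision=4,suppress=True)
cal=get_calibration('top')
print(ray(cal,[[436,238],[485,231],[454,317],[469.5,274]],.179))
p,d=load('t6');us,vs=np.meshgrid(np.arange(640),np.arange(480))
W=unproj(cal,np.c_[us.ravel(),vs.ravel()],d.ravel()).reshape(480,640,3)
m=np.zeros(d.shape,bool);m[225:320,428:500]=1
h=W[...,2];m&=(h>.165)&(h<.19)
P=W[m];A=np.c_[P[:,:2],np.ones(len(P))];c=np.linalg.lstsq(A,P[:,2],rcond=None)[0];print(c,len(P),np.median(P[:,2]))
E
```

```text
[[ 0.5433 -0.2631  0.179 ]
 [ 0.5526 -0.3445  0.179 ]
 [ 0.4144 -0.2851  0.179 ]
 [ 0.4828 -0.3145  0.179 ]]
[ 0.0157 -0.0057  0.1709] 2457 0.17973444485254478
```

Request:
{"op": "drive_tool", "data": {
  "deltas": [
    [0.02,-0.014,-0.2,0,0,0],
    [0.02,-0.014,-0.4,0,0,0],
    [0.02,-0.014,-0.6,0,0,0],
    [0.02,-0.014,-0.8,0,0,0],
    [0.02,-0.014,-0.92,0,0,0],
    [0.02,-0.014,-1,0,0,0],
    [0.02,-0.014,-1,0,0,0],
    [0.02,-0.014,-1,0,0,0]
  ]
}}

```text
time: 9.5
ee_pos: [0.4601, -0.3228, 0.0648]
tool_rot: [[-0.002, -0.188, 0.982], [0.011, 0.982, 0.188], [-1.0, 0.011, 0.0]]
contact_force: [-0.3, -0.5, -1.8]
grip_width: 0.0127
```

Request:
{"op": "drive_tool", "data": {
  "deltas": [
    [0,0,-0.05,0,0,0],
    [0,0,-0.1,0,0,0],
    [0,0,-0.15,0,0,0],
    [0,0,-0.2,0,0,0],
    [0,0,-0.22,0,0,0],
    [0,0,-0.24,0,0,0],
    [0,0,-0.25,0,0,0],
    [0,0,-0.25,0,0,0],
    [0,0,-0.25,0,0,0]
  ]
}}

```text
time: 10.4
ee_pos: [0.4595, -0.3225, 0.0341]
tool_rot: [[-0.003, -0.188, 0.982], [0.011, 0.982, 0.188], [-1.0, 0.012, -0.0]]
contact_force: [-0.2, 0.4, -3.1]
grip_width: 0.0126
```

Request:
{"op": "drive_tool", "data": {
  "deltas": [
    [0,0,-0.01,0,0,0],
    [0,0,-0.02,0,0,0],
    [0,0,-0.03,0,0,0],
    [0,0,-0.03,0,0,0]
  ]
}}

```text
time: 10.8
ee_pos: [0.4592, -0.3223, 0.0301]
tool_rot: [[-0.003, -0.188, 0.982], [0.012, 0.982, 0.188], [-1.0, 0.012, -0.001]]
contact_force: [-0.3, 0.0, -2.4]
grip_width: 0.0126
```

Request:
{"op": "drive_tool", "data": {
  "deltas": [
    [0,0,-0.008,0,0,0],
    [0,0,-0.014,0,0,0],
    [0,0,-0.014,0,0,0]
  ]
}}

```text
time: 11.1
ee_pos: [0.4594, -0.3224, 0.0291]
tool_rot: [[-0.003, -0.188, 0.982], [0.012, 0.982, 0.188], [-1.0, 0.012, -0.0]]
contact_force: [-2.9, 2.6, 2.8]
grip_width: 0.0125
```

Request:
{"op": "drive_tool", "data": {
  "deltas": [
    [0,0,-0.005,0,0,0],
    [0,0,-0.008,0,0,0],
    [0,0,-0.008,0,0,0]
  ]
}}

```text
time: 11.4
ee_pos: [0.4594, -0.3224, 0.0291]
tool_rot: [[-0.003, -0.188, 0.982], [0.012, 0.982, 0.188], [-1.0, 0.013, -0.0]]
contact_force: [-4.6, 3.2, 10.4]
grip_width: 0.0126
```

```bash
python3 - <<'E'
from h import *
np.set_printoptions(precision=4,suppress=True)
s=sense();print(s['time'],s['ee_pos'],s['contact_force'],s['moment'])
p,d=capture('scene');cv2.imwrite('pics/s7.png',cv2.resize(p[120:280,140:340,::-1],None,fx=4,fy=3.7))
E
```

```text
11.4 [ 0.4594 -0.3224  0.0291] [-4.5634  3.1964 10.3732] [0.5183 0.8871 0.0491]
```

View pics/s7.png

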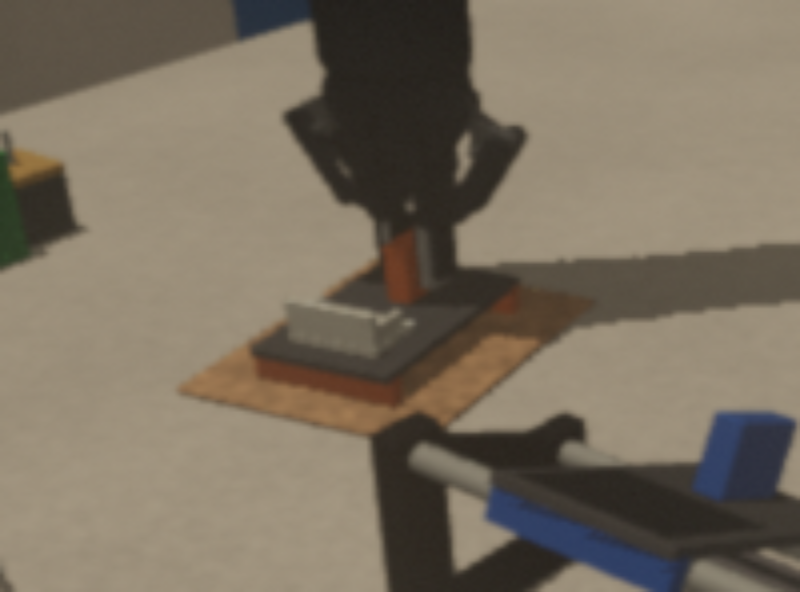

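The plate is on the mat and carrying load (about 13 N). I'll ease off a little and open.

Request:
{"op": "drive_tool", "data": {
  "deltas": [
    [0,0,0.006,0,0,0],
    [0,0,0.006,0,0,0]
  ]
}}

```text
time: 11.65
ee_pos: [0.4594, -0.3225, 0.0291]
tool_rot: [[-0.003, -0.188, 0.982], [0.012, 0.982, 0.188], [-1.0, 0.012, -0.0]]
contact_force: [-2.4, 3.0, 7.1]
grip_width: 0.0126
```

Request:
{"op": "drive_tool", "data": {
  "deltas": [
    [0,0,0,0,0,0],
    [0,0,0,0,0,0],
    [0,0,0,0,0,0],
    [0,0,0,0,0,0],
    [0,0,0,0,0,0],
    [0,0,0,0,0,0],
    [0,0,0,0,0,0],
    [0,0,0,0,0,0],
    [0,0,0,0,0,0],
    [0,0,0,0,0,0]
  ],
  "gripper": 1
}}

```text
time: 12.65
ee_pos: [0.4594, -0.3224, 0.0284]
tool_rot: [[-0.003, -0.188, 0.982], [0.012, 0.982, 0.188], [-1.0, 0.012, -0.001]]
contact_force: [-0.1, -0.1, -0.0]
grip_width: 0.0855
```

Request:
{"op": "drive_tool", "data": {
  "deltas": [
    [0,0,0.1,0,0,0],
    [0,0,0.25,0,0,0],
    [0,0,0.45,0,0,0],
    [0,0,0.7,0,0,0],
    [0,0,1,0,0,0],
    [0,0,1,0,0,0]
  ]
}}

```text
time: 13.25
ee_pos: [0.4622, -0.3248, 0.1545]
tool_rot: [[0.006, -0.187, 0.982], [0.007, 0.982, 0.187], [-1.0, 0.006, 0.008]]
contact_force: [0.6, -0.3, -0.2]
grip_width: 0.0849
```

Request:
{"op": "drive_tool", "data": {
  "deltas": [
    [-0.3,-0.3,0.3,0,0,0],
    [-0.3,-0.6,0.6,0,0,0],
    [-0.3,-0.9,0.9,0,0,0],
    [-0.3,-0.9,0.9,0,0,0],
    [-0.3,-0.9,0.9,0,0,0]
  ]
}}

```text
time: 13.75
ee_pos: [0.4229, -0.4326, 0.258]
tool_rot: [[-0.001, -0.184, 0.983], [0.009, 0.983, 0.184], [-1.0, 0.009, 0.001]]
contact_force: [-0.7, 0.1, -0.1]
grip_width: 0.0849
```

```bash
python3 - <<'E'
from h import *
s=sense();print(s['time'],s['ee_pos'],s['contact_force'],s['grip_width'])
p,d=capture('top');cv2.imwrite('pics/t8.png',p[...,::-1]);np.savez('pics/t8.npz',p=p,d=d)
p,d=capture('scene');cv2.imwrite('pics/s8.png',p[...,::-1])
E
```

```text
13.75 [ 0.42289289 -0.43256987  0.25796512] [-0.70513928  0.13081944 -0.12110408] 0.08492625971130707
```

View pics/t8.png

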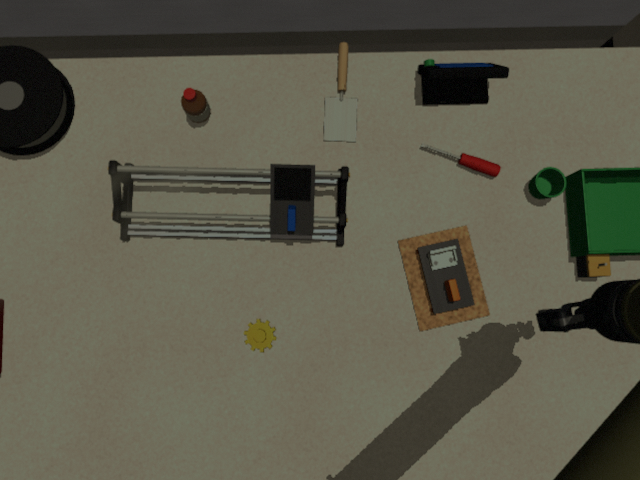

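View pics/s8.png

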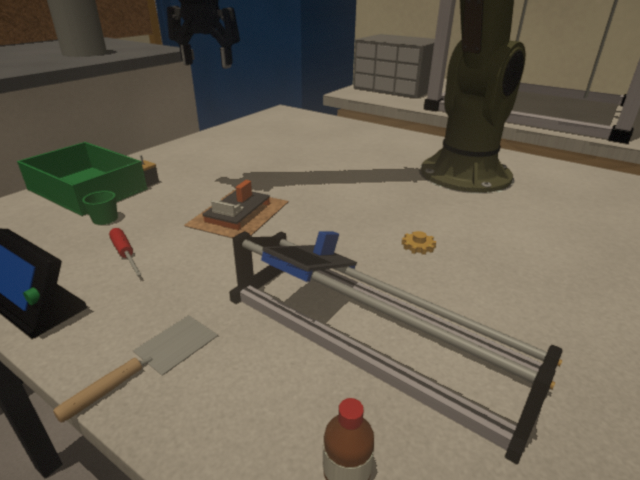

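The top view shows the plate on the mat, with slab corners around (418,246), (464,238), (474,307) and (430,313). The blue plate looks unmoved. One quick numeric check, then I hand in.

```bash
python3 - <<'E'
from h import *
np.set_printoptions(precision=4,suppress=True)
cal=get_calibration('top')
p,d=load('t8');p0,d0=load('top0')
g=cv2.cvtColor(p,cv2.COLOR_RGB2HSV);us,vs=np.meshgrid(np.arange(640),np.arange(480))
W=unproj(cal,np.c_[us.ravel(),vs.ravel()],d.ravel()).reshape(480,640,3);h=W[...,2]
m=np.zeros(h.shape,np.uint8);m[230:325,405:485]=1;m&=(h>.014).astype(np.uint8);m=cv2.morphologyEx(m,cv2.MORPH_OPEN,np.ones((5,5)))
b=cv2.boxPoints(cv2.minAreaRect(np.vstack(cv2.findContours(m,0,2)[0])));w=ray(cal,b,.024);print(b,w,w.mean(0),np.degrees(np.arctan2(*(w[2]-w[1])[1::-1])),np.degrees(np.arctan2(*(w[1]-w[0])[1::-1])))
k=(m>0)&(h<.032);P=W[k];print(np.linalg.lstsq(np.c_[P[:,:2],np.ones(len(P))],P[:,2],rcond=None)[0],np.median(P[:,2]))
a=p0[155:250,262:325].astype(int);c=p[155:250,262:325].astype(int);print('blue diff',np.abs(a-c).mean(),np.nanmedian(abs(d[155:250,262:325]-d0[155:250,262:325])))
job_done()
E
```

```text
[[415.9412 247.7647]
 [457.1176 237.4706]
 [473.9412 304.7647]
 [432.7647 315.0588]] [[ 0.5428 -0.2618  0.024 ]
 [ 0.5604 -0.3421  0.024 ]
 [ 0.4313 -0.3663  0.024 ]
 [ 0.4144 -0.287   0.024 ]] [ 0.4872 -0.3143  0.024 ] -169.35552977457974 -77.64656758336669
[ 0.0122 -0.0002  0.0194] 0.025108395042474467
blue diff 1.8942355889724312 0.0018144846
the job is handed in; nothing more can be done
```

I gripped the orange plate's fin and tilted the plate about the upper rod until it was level, with the lip still hooked. I then lifted it straight up, carried it over the mat, lowered it until it touched, and let go. I handed the job in at about 14 s of the 48 s allowed; no verdict is reported.

Last checks, from the top camera after release:
- **Centre:** the plate is at about (0.487, -0.314), and the mat's centre measures (0.486, -0.316), so it is about 2 mm off (limit 25 mm).
- **Direction:** its length is within about 1° of the mat's.
- **Level:** its tilt measures about 0.7°, and its top is at about 25 mm, against 24 mm expected when it stands on the mat.
- **Blue plate:** the picture around it is nearly unchanged from the start, so it did not visibly move.
- **Gripper:** it is clear of everything, and the measured force is close to zero.

No check failed. I checked the level, hooked pose only from the arm's pose and two pictures, not by measuring the plate itself.

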